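# Extend the port-glass brush and hold it ready

## Task

Make the telescopic port-glass brush ready for use. In its rack, draw it back beneath the pegs until its black shoulder stands against the fork; then, with the red release button on its collar pinched in, pull the handle out to its second stop, which is its full length. Ease the shoulder off the fork again so that it does not bind, lift the extended brush over the fork and out from beneath the pegs, and finish while still holding it in the gripper, level, about a hand's breadth higher than it lay and with its head clear of the pegs; do not knock the peg rail, and leave the other things on the shelf where they are.

Things in the scene. Friction and masses are not known exactly. Their poses are not given: they have to be found in the camera images.
- brush: telescopic port-glass brush, 0.36 kg. Origin on its long axis at the shoulder (rear face of the black ferrule, 36 mm across), 80 mm above the shelf as it lies. +y along the axis to the bristles; the head there is 110 mm wide, 30 mm high, ends at y 76 mm. Behind: bare pole 16 mm across; handle from y -115 to -315 mm closed, -215 to -415 mm extended. Extended it balances 35 mm ahead of the collar.
- collar (a point): centre of the grey collar at the handle's front end, on the axis, 135 mm behind the shoulder when closed; moves with the handle; axes as the brush. Collar 40 mm long (y), 30 mm wide (x, flat sides), 26 mm high; with the red button on its +x side 36.5 mm wide, 30 mm with the button pinched flush. The black handle behind it is 26 mm square.
- button (a point): middle of the outer face of the red release button (18 mm along y, 14 mm high) on the collar's +x side; stands 6.5 mm proud, is pushed towards the collar (along -x of the brush)
- release (a joint): how far the red button is pushed in, m: 0 out, 0.0065 flush with the collar. A spring of 2 N rising to 6 N pushes it out. Pushed in over 0.0045 it frees the handle; let go, it locks again at the next stop passed.
- handle (a joint): how far the handle is drawn out of its closed place along -y of the brush, m: 0 closed and locked, 0.05 first stop, 0.10 second stop (solid end of travel). Freed, it slides with about 6 N of friction, more than the brush needs to slide in the rack (2 to 3 N), and stays where it is left.
- bristles (a point): middle of the bristles' front end, 76 mm ahead of the shoulder on the brush's axis; axes as the brush
- rack: fixed brush rack on a 15 mm board. Origin on the shelf under the front (+y) face of its fork; +y as the brush. Fork: black plate 12 mm thick, 66 mm wide, top at 94 mm, with an open-topped slot 22 mm wide for the pole; the ferrule cannot pass. The shoulder starts 12 to 35 mm forward (+y) of it. Raise the brush over 32 mm to clear it. A saddle 275 mm behind, lips at 77 mm, carries the handle.
- peg_rail: fixed green panel 460 mm long (x), 248 mm high, with a wooden rail and five beech pegs 100 mm apart that stick out over the brush's head. Origin on the shelf under the middle of its face; -y runs out along the pegs. Pegs: lowest point 170 mm above the shelf, ends 97 mm out (-y) from the origin.
- peg_tips (a point): end of the middle peg; axes as the peg rail, all pegs end in this plane
- spindle0: nickel-plated reel spindle standing on its foot, foot 44 mm across, shaft 12 to 15 mm, 91 mm tall; bystander; origin under the foot on the shelf; one of three alike
- spindle1: nickel-plated reel spindle standing on its foot, foot 44 mm across, shaft 12 to 15 mm, 91 mm tall; bystander; origin under the foot on the shelf; one of three alike
- spindle2: nickel-plated reel spindle standing on its foot, foot 44 mm across, shaft 12 to 15 mm, 91 mm tall; bystander; origin under the foot on the shelf; one of three alike
- lens_cap: blackened steel lens cap lying flat, 72 mm across, 23 mm high; bystander; origin under its centre on the shelf
- fuse_block: chipped white porcelain fuse block, 72 x 40 x 32 mm; bystander; origin under its centre on the shelf

How it is judged:
By the outcome, as a careful person would: the job done as asked, in the order asked, and still so for the second after the job is handed in, while the arm keeps its last pose, push and grip.
It also fails if it takes over 48 s, if anything falls off the work surface, if the arm or the gripper's body presses on something with over 40 N, if the wrist force passes 120 N, or if a joint passes its speed limit or range.

## Robot

A 6-joint arm with a two-finger parallel gripper is mounted at the origin on the work surface. World frame = base frame: x ahead of the robot, y to its left, z up, the work surface at z = 0. Lengths are in m, angles in degrees, forces in N, time in s.
With the tool pointing down it reaches from about 0.4 to 0.825 m from the base axis. Payload 7 kg.
Tool frame: the origin (TCP) lies on the centre line of the jaws, within the pads' length; the fingertips stand 19 mm ahead of it and the grasp point (between the pads) is the TCP (r.tip_extent is the distance from the TCP to the fingertips, in m); z points along the fingers, y is the line along which they close (so a half turn about z gives the same grasp; the last joint's range is limited). The gripper opens to 88 mm and grips with 3 to 60 N. Pads are 19 mm wide; open, the fingers measure 130 mm over their backs; the gripper's body (78 mm by 193 mm) begins 47 mm behind the grasp point.
Start: joints at [87.095, 20.546, 0.682, 0, -70.136, -16.507], TCP at [0.224, 0.637, 0.246] pointing down, gripper open.
Joint ranges: [-176.03, 176.03], [-82.01, 121.73], [-58.28, 71.71], [-173.87, 95.51], [-174.79, -0.11], [-173.66, 173.66]. Speed limits (degrees/s): [136.94, 136.94, 172.46, 180, 180, 180].

## Interface

Orientations are given as [roll, pitch, yaw] about the fixed x, y, z axes, in that order (R = Rz(yaw) Ry(pitch) Rx(roll)).
In Python, from plant import r gives the robot as it stands. The module is installed in compiled form; this text tells all that it offers.
- The arm moves only by the tool jog_arm, never from a script. Its argument "deltas" is a list that holds one entry, the list of rows, each a list of 5 numbers: the opening, from -1 (shut) to 1 (fully open), then the shift along the world's x, y, z in cm, then the turn about the world's z in rad. In form: [[[claw, dx, dy, dz, turn], ...]]. A call has 1 to 8 rows; each row shifts and turns the commanded pose from where the row before left it; what a row does not reach is not made up. A row lasts 1/8 s, in which the tool goes at most 62.5 mm and 10.7 degrees, less where a joint would pass 70% of its speed; a pose out of reach is approached as far as the arm can. A call with a gripper value outside its range is refused whole. The fingers move at their own pace and stop on an object; "force" is the grip in N (left out, the last holds). Time passes only in rows, so rows that do not move let the fingers close. It gives the time, the measured TCP pose, the force, the opening and the grip force at its end, in the units of the state.
- r.get_state(): the state, without advancing time (a new reading comes with each control period).
- r.capture(name): name is "scene" or "side" or "wrist"; returns the picture (400x640x3 uint8, blue, green, red); there is no depth.
- r.camera_info(name): a dict with "fx", "fy", "cx", "cy" (pixels), "view" (4x4, takes a point from world to camera coordinates). Camera axes: x right, y up, looking along -z (the intrinsics and any distortion apply to the point x, -y, -z); pixel columns grow to the right and rows downward; lengths in m; the calibration is good to about 2 mm. The wrist camera is an equidistant fisheye: a pixel r from the principal point sees the ray r / f radians off the axis. A picture is of the moment at which its call begins: read the wrist's pose just before it. camera_info takes no time and is no camera call; for the wrist camera it gives the pose at the moment of the call.
- r.close_job(): hands the job in; it is judged then, once.
The state is a dict: "time_s": time; "joints": joint angles; "qd": joint speeds; "joint_torque": joint torques, N m; "tcp_pos": TCP position; "eef_rot": TCP orientation; "contact_force": force on the tool from outside, world axes, zero at the start; "moment": the same for the moment, N m; "gripper_width": finger opening in m; "gripper_force": force on a finger pad.
Only numpy, scipy, OpenCV 4.12 (cv2) and the standard library are available. Lean on these libraries where they do the work, as an engineer would, in place of code of your own. Each camera call takes 0.05 s, during which the arm holds its last target. There are 200 camera calls.

## Working session

There is one attempt and no reset: what is moved stays moved. The work goes in short steps, Python scripts to look and compute and a tool call to move; the robot and the scene stay as the last step left them, time stands still between calls to the robot, and variables do not carry over. Pictures are saved under pics/ and viewed, at most 11 in all, crops included, and the job is handed in when it is done.

Besides the shell and the picture viewer there is one more tool, called after ">>>" by a JSON object that holds its "op" and its "data". jog_arm: Moves the arm, as the interface text tells. Its arguments: {"type":"object","properties":{"deltas":{"type":"array"},"force":{"type":"number"}},"required":["deltas"]}

```bash
mkdir -p pics; cat > h.py <<'E'
import numpy as np, cv2
from plant import r
def ray(info,u,v):
    V=np.array(info["view"]);R=V[:3,:3];c=-R.T@V[:3,3]
    d=np.array([(u-info["cx"])/info["fx"],-(v-info["cy"])/info["fy"],-1.0])
    return c,R.T@d
def fish(info,u,v):
    V=np.array(info["view"]);R=V[:3,:3];c=-R.T@V[:3,3]
    a,b=(u-info["cx"])/info["fx"],(v-info["cy"])/info["fy"];t=np.hypot(a,b);s=np.sinc(t/np.pi)
    return c,R.T@np.array([a*s,-b*s,-np.cos(t)])
def onz(cd,z):
    c,d=cd;return c+d*(z-c[2])/d[2]
def tri(a,b):
    A=np.zeros((3,3));y=np.zeros(3)
    for c,d in(a,b):
        d=d/np.linalg.norm(d);P=np.eye(3)-np.outer(d,d);A+=P;y+=P@c
    return np.linalg.solve(A,y)
E
python3 - <<'E'
from h import *
for n in("scene","side","wrist"):
    i=r.camera_info(n);print(n,{k:(np.round(v,3).tolist()) for k,v in i.items() if not isinstance(v,str)})
    cv2.imwrite(f"pics/{n}0.png",r.capture(n))
s=r.get_state();print(s["tcp_pos"],s["eef_rot"],s["gripper_width"])
E
```

```text
scene {'fx': 493.633, 'fy': 493.633, 'cx': 320.518, 'cy': 198.132, 'view': [[0.211, 0.977, 0.018, -0.146], [-0.746, 0.149, 0.649, 0.328], [0.632, -0.15, 0.761, -1.943], [0.0, 0.0, 0.0, 1.0]]}
side {'fx': 406.745, 'fy': 406.745, 'cx': 320.01, 'cy': 202.084, 'view': [[0.994, -0.106, 0.016, -0.571], [0.066, 0.73, 0.68, -0.156], [-0.084, -0.675, 0.733, -1.084], [0.0, 0.0, 0.0, 1.0]]}
wrist {'fx': 309.707, 'fy': 309.707, 'cx': 319.722, 'cy': 194.552, 'view': [[-0.333, -0.943, 0.001, 0.674], [0.908, -0.321, -0.271, 0.033], [0.256, -0.089, 0.963, -0.389], [0.0, 0.0, 0.0, 1.0]]}
[0.22425831 0.63630412 0.24481503] [ 1.79927200e+02 -8.43482167e-03 -1.94184285e+01] 0.08768973280629695
```

View pics/scene0.png

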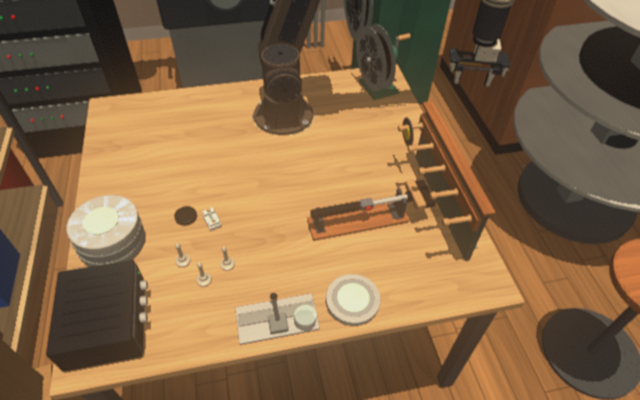

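View pics/side0.png

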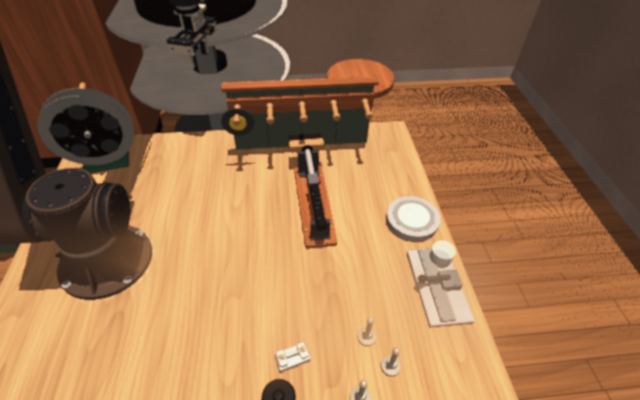

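View pics/wrist0.png

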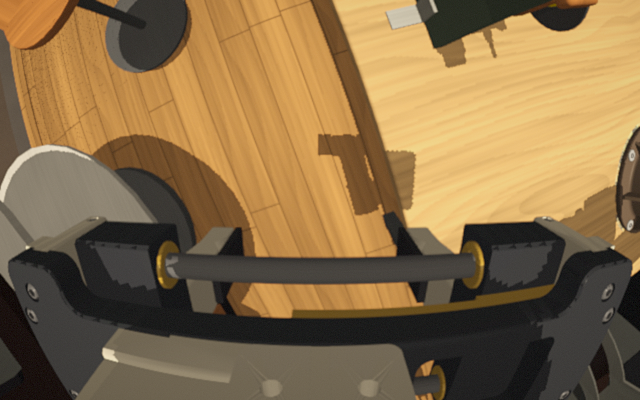

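The scene view shows the rack at about (310-410, 190-235), with the peg rail to its right at (405-490, 115-255). In the side view the brush runs from (320,235) to (308,155), and the pegs are at rows 85-120. The spindles, cap and fuse block are well away from the rack. Next I'll enlarge the rack area from both views.

```bash
python3 - <<'E'
from h import *
a=cv2.imread("pics/scene0.png")[180:245,300:420];b=cv2.imread("pics/side0.png")[75:250,215:385]
a=cv2.resize(a,None,fx=3.3,fy=3.3,interpolation=cv2.INTER_CUBIC);b=cv2.resize(b,None,fx=2.3,fy=2.3,interpolation=cv2.INTER_CUBIC)
o=np.zeros((600,800,3),np.uint8);o[:a.shape[0],:a.shape[1]]=a;o[:b.shape[0],400:400+b.shape[1]]=b
# tight crop of side brush
c=cv2.imread("pics/side0.png")[140:245,290:340];c=cv2.resize(c,None,fx=3.5,fy=3.5,interpolation=cv2.INTER_CUBIC);o[225:225+c.shape[0],0:c.shape[1]]=c
cv2.imwrite("pics/c0.png",o)
for n in("scene","side"):
    im=cv2.imread(f"pics/{n}0.png").astype(int);B,G,R=im[...,0],im[...,1],im[...,2]
    sl=(slice(180,245),slice(300,420)) if n=="scene" else (slice(140,245),slice(290,340))
    m=np.zeros(B.shape,bool);m[sl]=((R-np.maximum(B,G))[sl]>60)&(G[sl]<80)&(abs(G-B)[sl]<25)
    v,u=np.nonzero(m);print(n,len(u),list(zip(u,v))[:20])
E
```

```text
scene 13 [(np.int64(369), np.int64(206)), (np.int64(370), np.int64(206)), (np.int64(366), np.int64(207)), (np.int64(367), np.int64(207)), (np.int64(368), np.int64(207)), (np.int64(369), np.int64(207)), (np.int64(370), np.int64(207)), (np.int64(365), np.int64(208)), (np.int64(366), np.int64(208)), (np.int64(367), np.int64(208)), (np.int64(368), np.int64(208)), (np.int64(369), np.int64(208)), (np.int64(370), np.int64(208))]
side 6 [(np.int64(319), np.int64(178)), (np.int64(319), np.int64(179)), (np.int64(319), np.int64(180)), (np.int64(319), np.int64(181)), (np.int64(319), np.int64(182)), (np.int64(319), np.int64(183))]
```

View pics/c0.png

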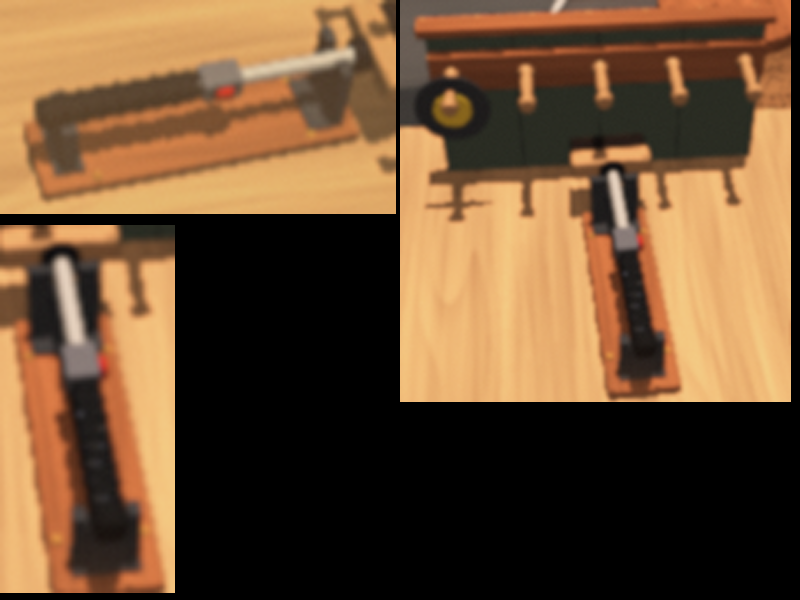

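The button is at scene (368,207) and side (319,180). The collar centre is at scene (367,204) and side (313,178.6), and the handle's rear is at scene (312,213) and side (321,226). The middle peg tip is at side (303,118).

```bash
python3 - <<'E'
from h import *
S=r.camera_info("scene");D=r.camera_info("side")
rs=lambda u,v:ray(S,u,v); rd=lambda u,v:ray(D,u,v)
p=lambda n,x:print(n,np.round(x,4))
p("button tri",tri(rs(368,207.5),rd(319,180.7)));p(" z.08",onz(rs(368,207.5),.08));p(" side",onz(rd(319,180.7),.08))
for n,a,b,z in(("collar",(367,204.2),(313.1,178.6),.087),("pole front",(406,196.7),(307.7,150.6),.086),("handle rear",(312,213),(320.9,225.7),.09)):
    p(n,tri(rs(*a),rd(*b)));p("  sc",onz(rs(*a),z));p("  sd",onz(rd(*b),z))
for q in((450,85),(527,100),(603,97),(680,95),(753,90)): p("peg",onz(rd((q[0]-400)/2.3+215,75+q[1]/2.3),.18))
# bright pole and grey collar fit in side view
im=cv2.imread("pics/side0.png").astype(int)
for v in range(148,245,4):
    row=im[v,296:340];print(v,''.join('%4d'%x for x in row.mean(1)[::1]) if v in(160,180,200,220) else '')
E
```

```text
button tri [0.5871 0.1713 0.0824]
 z.08 [0.5832 0.1738 0.08  ]
 side [0.5883 0.1711 0.08  ]
collar [0.5721 0.1741 0.0852]
  sc [0.5751 0.1722 0.087 ]
  sd [0.5712 0.1742 0.087 ]
pole front [0.5668 0.3036 0.0843]
  sc [0.5688 0.3023 0.086 ]
  sd [0.5664 0.3024 0.086 ]
handle rear [ 0.5749 -0.0029  0.0854]
  sc [ 0.5782 -0.0034  0.09  ]
  sd [ 0.5745 -0.007   0.09  ]
peg [0.3565 0.3916 0.18  ]
peg [0.4576 0.3493 0.18  ]
peg [0.5573 0.3477 0.18  ]
peg [0.6592 0.3437 0.18  ]
peg [0.758  0.3469 0.18  ]
148 
152 
156 
160   74  60  42  31  29  28  27  28  29  48  97 152 191 206 196 154  90  40  28  27  25  35  72 128 162 171 176 178 180 179 172 147 109  88 104 145 174 183 183 182 180 176 174 174
164 
168 
172 
176 
180  123 127 131 130 131 136 139 137 135 128 103  77  88 115 125 127 128 128 127 126 127 122 114 102 105 114 122 134 154 170 178 180 182 183 183 186 186 186 185 187 188 186 184 182
184 
188 
192 
196 
200  180 174 150 127 125 127 125 124 129 130 117  89  66  58  53  41  28  25  25  26  27  28  27  29  39  69 102 119 123 124 128 136 150 168 181 187 188 185 185 188 190 191 190 187
204 
208 
212 
216 
220  175 180 185 184 172 145 124 121 122 119 122 126 128 118  98  76  64  62  49  33  25  26  28  30  29  30  30  28  32  46  62  72  77  92 114 130 145 165 181 188 191 190 189 190
224 
228 
232 
236 
240 
244
```

>>> {"op": "jog_arm", "data": {"deltas": [[[1,0,0,5,0],[1,0,0,5,0],[1,0,0,5,0],[1,2.9,-4.2,0,-0.1],[1,2.9,-4.2,0,-0.1],[1,2.9,-4.2,0,-0.1],[1,2.9,-4.2,0,-0.1],[1,2.9,-4.2,0,-0.1]]], "force": 30}}

```text
time_s: 1.15
tcp_pos: [0.3699, 0.425, 0.3954]
eef_rot: [180.0, -0.0, -48.2]
contact_force: [0.5, 0.5, -0.4]
gripper_width: 0.0876
gripper_force: 0.0
```

>>> {"op": "jog_arm", "data": {"deltas": [[[1,2.9,-4.2,0,-0.1],[1,2.9,-4.2,0,-0.1],[1,2.9,-4.2,0,-0.1],[1,2.9,-4.2,0,-0.1],[1,2.9,-4.2,0,-0.1],[1,2.9,-4.2,-4,-0.1],[1,2.9,-4.2,-4,-0.1],[1,0,0,-4,0]]]}}

```text
time_s: 2.15
tcp_pos: [0.5713, 0.1328, 0.2767]
eef_rot: [180.0, -0.0, -88.5]
contact_force: [-0.5, 0.9, -0.5]
gripper_width: 0.0877
gripper_force: 0.0
```

>>> {"op": "jog_arm", "data": {"deltas": [[[1,0,0,-4,0],[1,0,0,0,0],[1,0,0,0,0]]]}}

```text
time_s: 2.52
tcp_pos: [0.571, 0.136, 0.2401]
eef_rot: [-179.9, 0.0, -88.1]
contact_force: [-0.7, 0.1, 0.3]
gripper_width: 0.0878
gripper_force: 0.0
```

```bash
python3 - <<'E'
from h import *
s=r.get_state();print(s["time_s"],s["tcp_pos"],s["eef_rot"],s["joints"],s["contact_force"])
i=r.camera_info("wrist");np.save("wi.npy",np.array(i["view"]));cv2.imwrite("pics/wrist1.png",r.capture("wrist"))
E
```

```text
2.525 [0.57103956 0.13596093 0.24010793] [-1.79901769e+02  4.19146266e-03 -8.81322630e+01] [ 3.24937884e+01  1.24745187e+01 -1.13418370e+01  5.07915470e-02
 -6.60969885e+01 -3.06466001e+01] [-0.73774567  0.14276097  0.27817562]
```

View pics/wrist1.png

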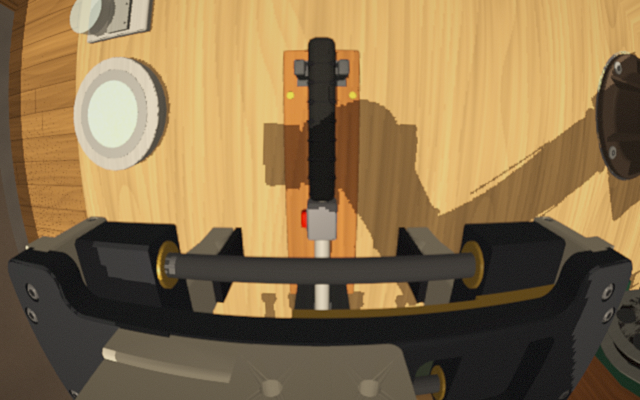

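The wrist picture shows the handle from (321,38) to (322,200) and the collar at (322,220). The button is at (305,218), on the +x side, and the fork plate's back edge is near row 290.

```bash
python3 - <<'E'
from h import *
i=dict(r.camera_info("wrist"));i["view"]=np.load("wi.npy")
im=cv2.imread("pics/wrist1.png").astype(int)
g=im.mean(2)
for v in(60,100,140,180,190): 
    w=np.nonzero(g[v,295:350]<70)[0]+295; print(v,w.min(),w.max(),[np.round(onz(fish(i,u,v),.093)[:2],4).tolist() for u in(w.min(),w.max()+1)])
for n,u,v,z in(("collar L",308,218,.093),("collar R",337,218,.093),("collar rear",322,202,.093),("collar front",322,238,.093),("button",304,218,.08),("handle end",321,38,.093),("pole L",315,255,.08),("pole R",329.5,255,.08),("pole L",314,300,.08),("pole R",329.5,300,.08),("fork back",305,289,.094)):
    print(n,np.round(onz(fish(i,u,v),z),4))
o=cv2.resize(cv2.imread("pics/wrist1.png")[195:320,270:375],None,fx=4.7,fy=4.7,interpolation=cv2.INTER_CUBIC);cv2.imwrite("pics/w1c.png",o)
E
```

```text
60 308 335 [[0.5867, 0.017], [0.5614, 0.0161]]
100 308 336 [[0.5855, 0.0542], [0.5592, 0.0533]]
140 307 349 [[0.5854, 0.0911], [0.5458, 0.0897]]
180 308 335 [[0.5836, 0.129], [0.5571, 0.1281]]
190 309 346 [[0.5824, 0.1387], [0.5461, 0.1375]]
collar L [0.5827 0.1671 0.093 ]
collar R [0.5543 0.1662 0.093 ]
collar rear [0.5696 0.1503 0.093 ]
collar front [0.5683 0.188  0.093 ]
button [0.5872 0.172  0.08  ]
handle end [ 0.5756 -0.0044  0.093 ]
pole L [0.5748 0.214  0.08  ]
pole R [0.5593 0.2135 0.08  ]
pole L [0.5745 0.2733 0.08  ]
pole R [0.5566 0.2727 0.08  ]
fork back [0.5845 0.249  0.094 ]
```

View pics/w1c.png

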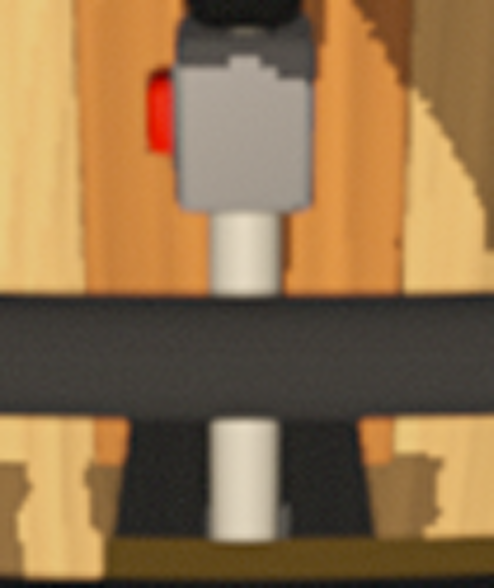

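>>> {"op": "jog_arm", "data": {"deltas": [[[1,0,-1,-4,0],[1,0,0,-4,0],[1,0,0,-4,0],[1,0,0,-3,0],[1,0,0,-1,0],[-1,0,0,0,0],[-1,0,0,0,0],[-1,0,0,0,0]]], "force": 30}}

```text
time_s: 3.58
tcp_pos: [0.571, 0.126, 0.0798]
eef_rot: [-179.9, 0.1, -88.2]
contact_force: [-0.2, 0.8, -0.6]
gripper_width: 0.0632
gripper_force: 0.0
```

>>> {"op": "jog_arm", "data": {"deltas": [[[-1,0,0,0,0],[-1,0,0,0,0],[-1,0,0,0,0]]]}}

```text
time_s: 3.95
tcp_pos: [0.5703, 0.1256, 0.0785]
eef_rot: [-180.0, 0.0, -88.2]
contact_force: [0.6, -0.1, -0.3]
gripper_width: 0.0334
gripper_force: 0.0
```

>>> {"op": "jog_arm", "data": {"deltas": [[[-1,0,0,0.1,0],[-1,0,0,0,0],[-1,0,0,0,0],[-1,0,0,0,0]]]}}

```text
time_s: 4.45
tcp_pos: [0.5701, 0.1256, 0.0792]
eef_rot: [180.0, -0.0, -88.2]
contact_force: [-0.5, -0.7, -2.7]
gripper_width: 0.0255
gripper_force: 30.0
```

>>> {"op": "jog_arm", "data": {"deltas": [[[-1,0,-0.2,0,0],[-1,0,-0.2,0,0],[-1,0,-0.2,0,0],[-1,0,-0.2,0,0]]]}}

```text
time_s: 4.95
tcp_pos: [0.5702, 0.1174, 0.0794]
eef_rot: [180.0, -0.0, -88.2]
contact_force: [0.1, 0.6, -3.7]
gripper_width: 0.0259
gripper_force: 30.0
```

>>> {"op": "jog_arm", "data": {"deltas": [[[-1,0.01,-0.2,0,0],[-1,0,-0.2,0,0],[-1,0.01,-0.2,0,0],[-1,0,-0.2,0,0]]]}}

```text
time_s: 5.45
tcp_pos: [0.5711, 0.1117, 0.0795]
eef_rot: [-179.9, 0.2, -88.2]
contact_force: [-2.1, 16.1, -5.6]
gripper_width: 0.0258
gripper_force: 30.0
```

>>> {"op": "jog_arm", "data": {"deltas": [[[-1,0.01,-0.2,0,0],[-1,0,-0.2,0,0]]]}}

```text
time_s: 5.7
tcp_pos: [0.5722, 0.111, 0.0799]
eef_rot: [-179.7, 0.4, -88.1]
contact_force: [-5.0, 29.9, -5.2]
gripper_width: 0.026
gripper_force: 30.0
```

>>> {"op": "jog_arm", "data": {"deltas": [[[-1,0.01,-0.2,0,0],[-1,0,-0.2,0,0]]]}}

```text
time_s: 5.95
tcp_pos: [0.5727, 0.1094, 0.0801]
eef_rot: [-179.6, 0.6, -88.1]
contact_force: [-8.0, 39.0, -5.2]
gripper_width: 0.0258
gripper_force: 30.0
```

>>> {"op": "jog_arm", "data": {"deltas": [[[-1,-0.04,0.4,0,0],[-1,0,0.4,0,0],[1,0,0,0,0],[1,0,0,0,0],[1,0,0,0,0],[1,0,0,0,0]]]}}

```text
time_s: 6.7
tcp_pos: [0.5703, 0.1093, 0.0795]
eef_rot: [180.0, -0.0, -88.2]
contact_force: [0.1, 0.0, 0.2]
gripper_width: 0.0604
gripper_force: 0.0
```

```bash
python3 - <<'E'
from h import *
s=r.get_state();print(s["time_s"],s["tcp_pos"],s["gripper_width"])
i=dict(r.camera_info("wrist"));im=r.capture("wrist");cv2.imwrite("pics/wrist2.png",im)
B,G,R=[im[...,k].astype(int) for k in range(3)]
m=((R-np.maximum(B,G))>60)&(G<80)&(abs(G-B)<30);m[:, :200]=0;m[:,400:]=0
n,l,st,c=cv2.connectedComponentsWithStats(m.astype(np.uint8))
for k in range(1,n):
    if st[k,4]>8:print(st[k],c[k],onz(fish(i,*c[k]),.083))
i=r.camera_info("scene");im=r.capture("scene")
cv2.imwrite("pics/scene1.png",im)
E
```

```text
6.7 [0.5702651  0.1092508  0.07948975] 0.06040910453473116
```

>>> {"op": "jog_arm", "data": {"deltas": [[[1,0,0,0,0],[1,-0.03,1.2,0,0],[1,-0.03,1.8,0,0],[1,-0.04,1.8,0,0],[1,0,0,0,0]]], "force": 45}}

```text
time_s: 7.42
tcp_pos: [0.5693, 0.1598, 0.0794]
eef_rot: [-180.0, 0.0, -88.0]
contact_force: [0.7, 0.4, 0.2]
gripper_width: 0.0878
gripper_force: 0.0
```

```bash
python3 - <<'E'
from h import *
s=r.get_state();print(s["time_s"],s["tcp_pos"],s["gripper_width"])
o=np.zeros((600,800,3),np.uint8)
w=r.capture("wrist");a=cv2.resize(w[100:350,220:420],None,fx=2,fy=2);o[:500,:400]=a
b=cv2.resize(r.capture("scene")[150:250,300:420],None,fx=3.3,fy=3.3);o[:330,402:798]=b
c=cv2.resize(r.capture("side")[140:245,270:360],None,fx=2.5,fy=2.5);o[335:335+c.shape[0],402:402+c.shape[1]]=c[:265]
cv2.imwrite("pics/c2.png",o)
E
```

```text
7.425 [0.5692946  0.15975861 0.07941939] 0.08780650929195233
```

View pics/c2.png

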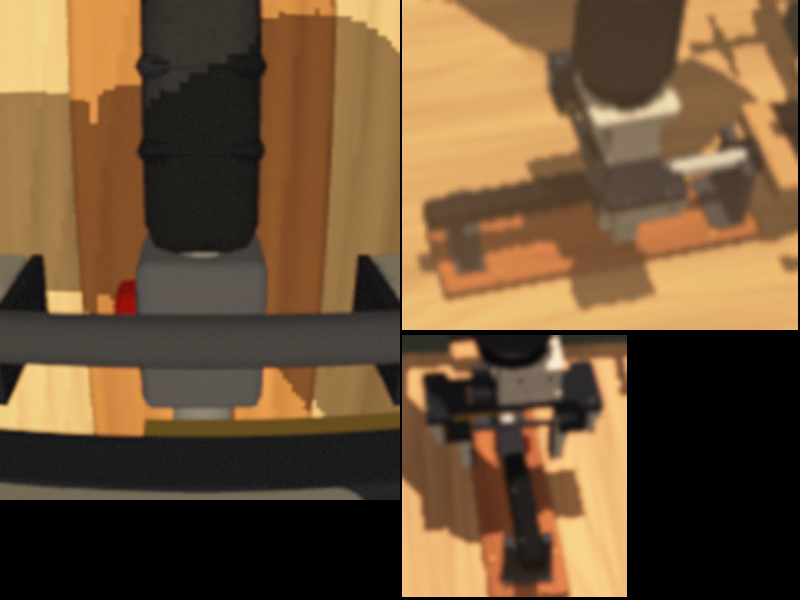

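The wrist view (2x crop, origin (220,100)) shows the collar between rows 245 and 405. The button is at column 127, with its rear edge at row 281, and the collar sits between the open fingers.

```bash
python3 - <<'E'
from h import *
i=r.camera_info("wrist")
for n,u,v,z in(("rear",202,245,.093),("front",202,405,.093),("L",138,290,.093),("R",266,290,.093),("btn rear",127,281,.087),("handle L",145,200,.093),("handle R",260,200,.093)):
    print(n,np.round(onz(fish(i,220+u/2,100+v/2),z),4))
E
```

```text
rear [0.5703 0.1321 0.093 ]
front [0.5689 0.1739 0.093 ]
L [0.5841 0.1433 0.093 ]
R [0.5558 0.1424 0.093 ]
btn rear [0.5872 0.1439 0.087 ]
handle L [0.5826 0.1224 0.093 ]
handle R [0.5585 0.1216 0.093 ]
```

>>> {"op": "jog_arm", "data": {"deltas": [[[-1,0.05,-0.5,0,0],[-1,0,0,0,0],[-1,0,0,0,0],[-1,0,0,0,0],[-1,0,0,0,0],[-1,0,0,0,0],[-1,0,0,0,0],[-1,0,0,0,0]]], "force": 45}}

```text
time_s: 8.57
tcp_pos: [0.5693, 0.1525, 0.0795]
eef_rot: [180.0, -0.0, -88.2]
contact_force: [-2.6, 0.2, 5.1]
gripper_width: 0.0297
gripper_force: 45.0
```

>>> {"op": "jog_arm", "data": {"deltas": [[[-1,0,0,0,0],[-1,0,0,0,0]]]}}

```text
time_s: 8.82
tcp_pos: [0.5694, 0.1525, 0.0795]
eef_rot: [180.0, -0.0, -88.2]
contact_force: [-4.4, 0.2, 5.6]
gripper_width: 0.0297
gripper_force: 45.0
```

>>> {"op": "jog_arm", "data": {"deltas": [[[-1,0,-0.3,0,0],[-1,0.01,-0.4,0,0],[-1,0.01,-0.5,0,0],[-1,0.02,-0.6,0,0],[-1,0.02,-0.6,0,0],[-1,0.01,-0.6,0,0],[-1,0.02,-0.5,0,0],[-1,0.01,-0.5,0,0]]]}}

```text
time_s: 9.82
tcp_pos: [0.5717, 0.1143, 0.0796]
eef_rot: [-179.9, 0.1, -88.1]
contact_force: [-1.5, 7.9, 0.9]
gripper_width: 0.0296
gripper_force: 45.0
```

>>> {"op": "jog_arm", "data": {"deltas": [[[-1,0.02,-0.6,0,0],[-1,0.02,-0.7,0,0],[-1,0.01,-0.7,0,0],[-1,0.02,-0.7,0,0],[-1,0.02,-0.7,0,0],[-1,0.02,-0.7,0,0],[-1,0.02,-0.7,0,0],[-1,0.01,-0.5,0,0]]]}}

```text
time_s: 10.82
tcp_pos: [0.5734, 0.0611, 0.0796]
eef_rot: [-179.8, 0.1, -88.1]
contact_force: [-1.3, 8.3, 0.5]
gripper_width: 0.03
gripper_force: 45.0
```

>>> {"op": "jog_arm", "data": {"deltas": [[[-1,0.01,-0.3,0,0],[-1,0.01,-0.3,0,0],[-1,0,-0.2,0,0],[-1,0,0,0,0]]]}}

```text
time_s: 11.32
tcp_pos: [0.5736, 0.0533, 0.0796]
eef_rot: [-179.8, 0.1, -88.1]
contact_force: [-0.7, 7.7, 1.1]
gripper_width: 0.0299
gripper_force: 45.0
```

>>> {"op": "jog_arm", "data": {"deltas": [[[-1,0,-0.2,0,0],[-1,0.01,-0.2,0,0],[-1,0,-0.2,0,0],[-1,0,0,0,0]]]}}

```text
time_s: 11.82
tcp_pos: [0.5748, 0.0527, 0.0797]
eef_rot: [-179.6, 0.5, -88.1]
contact_force: [-6.1, 36.1, -0.5]
gripper_width: 0.0297
gripper_force: 45.0
```

>>> {"op": "jog_arm", "data": {"deltas": [[[-1,0,-0.2,0,0],[-1,0,-0.2,0,0],[-1,0,0,0,0]]]}}

```text
time_s: 12.2
tcp_pos: [0.5754, 0.0518, 0.0797]
eef_rot: [-179.5, 0.7, -88.0]
contact_force: [-9.0, 51.5, -1.9]
gripper_width: 0.0294
gripper_force: 45.0
```

>>> {"op": "jog_arm", "data": {"deltas": [[[-1,-0.02,0.5,0,0],[-1,0,0.4,0,0],[-1,0,0,0,0]]]}}

```text
time_s: 12.58
tcp_pos: [0.5735, 0.0525, 0.0796]
eef_rot: [-179.8, 0.1, -88.1]
contact_force: [-1.8, 11.1, 1.0]
gripper_width: 0.0295
gripper_force: 45.0
```

>>> {"op": "jog_arm", "data": {"deltas": [[[1,0,0,0,0],[1,0,0,0,0],[1,0,0,0,0],[1,0,0,0,0],[1,0,0,0,0],[1,0,0,0,0]]]}}

```text
time_s: 13.32
tcp_pos: [0.5722, 0.0505, 0.0794]
eef_rot: [180.0, -0.0, -88.2]
contact_force: [-0.1, -0.6, -0.5]
gripper_width: 0.0834
gripper_force: 0.0
```

```bash
python3 - <<'E'
from h import *
s=r.get_state();print(s["time_s"],s["tcp_pos"],s["gripper_width"],s["contact_force"])
w=r.capture("wrist");cv2.imwrite("pics/c3.png",cv2.resize(w[100:350,220:420],None,fx=2,fy=2))
i=r.camera_info("wrist");np.save("wi3.npy",i["view"])
E
```

```text
13.325 [0.57222468 0.05050614 0.07943375] 0.08342219264149364 [-0.10746838 -0.60431719 -0.5264163 ]
```

View pics/c3.png

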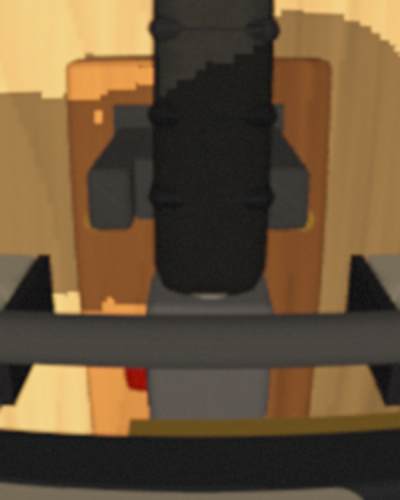

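The button stands proud again at (137,378), and the collar is at about y 0.052 with the handle drawn out. Next I'll regrip the pole at the balance point.

>>> {"op": "jog_arm", "data": {"deltas": [[[1,0,1.2,0,0],[1,-0.05,1.3,0,0],[1,0,1.3,0,0],[1,0,0,0,0],[-1,0,0,0.05,0],[-1,0,0,0,0],[-1,0,0,0,0],[-1,0,0,0,0]]], "force": 50}}

```text
time_s: 14.38
tcp_pos: [0.5717, 0.0884, 0.08]
eef_rot: [180.0, 0.0, -88.2]
contact_force: [-0.3, -0.3, 0.3]
gripper_width: 0.0533
gripper_force: 0.0
```

>>> {"op": "jog_arm", "data": {"deltas": [[[-1,0,0,0,0],[-1,0,0,0,0],[-1,0,0,0,0],[-1,0,0,0,0],[-1,0,0,0,0],[-1,0,0,0,0],[-1,0,0,0,0],[-1,0,0,0,0]]]}}

```text
time_s: 15.38
tcp_pos: [0.5718, 0.0886, 0.0799]
eef_rot: [180.0, -0.0, -88.2]
contact_force: [-1.8, -0.9, -0.0]
gripper_width: 0.0276
gripper_force: 50.0
```

```bash
python3 - <<'E'
from h import *
s=r.get_state();print(s["time_s"],s["tcp_pos"],s["gripper_width"],s["gripper_force"],s["contact_force"])
o=np.zeros((600,800,3),np.uint8)
o[:500,:400]=cv2.resize(r.capture("wrist")[100:350,220:420],None,fx=2,fy=2)
o[:330,402:798]=cv2.resize(r.capture("scene")[150:250,300:420],None,fx=3.3,fy=3.3)
c=cv2.resize(r.capture("side")[140:245,270:360],None,fx=2.5,fy=2.5)[:265];o[335:335+c.shape[0],402:402+c.shape[1]]=c
cv2.imwrite("pics/c4.png",o)
E
```

```text
15.375 [0.57176524 0.08859057 0.07987203] 0.027556675320665372 49.999895095825195 [-1.84996925 -0.93019615 -0.00534654]
```

View pics/c4.png

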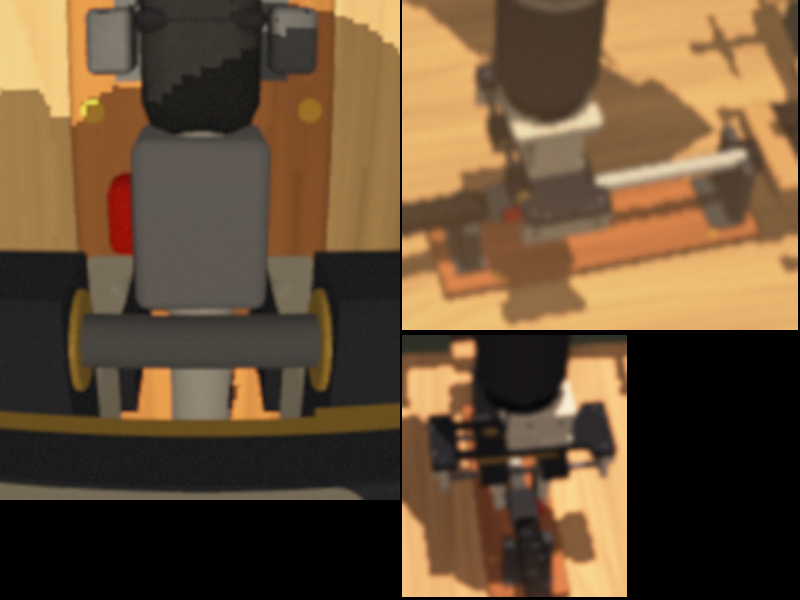

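The button is out at (120,213). The collar's front edge is at row 305, right beside the fingers, so the pads may be on the collar's front corners.

```bash
python3 - <<'E'
from h import *
i=r.camera_info("wrist")
for n,u,v,z in(("rear",202,133,.093),("front",202,307,.093),("front",202,307,.089),("btn rear",120,174,.087),("btn front",120,253,.087),("L",133,220,.093),("R",268,220,.093),("pole",173,400,.088),("pole",231,400,.088)):
    print(n,np.round(onz(fish(i,220+u/2,100+v/2),z),4))
E
```

```text
rear [0.5739 0.0386 0.093 ]
front [0.5726 0.0779 0.093 ]
front [0.5725 0.0799 0.089 ]
btn rear [0.5915 0.0493 0.087 ]
btn front [0.5916 0.0679 0.087 ]
L [0.588  0.0578 0.093 ]
R [0.5592 0.0569 0.093 ]
pole [0.5789 0.1073 0.088 ]
pole [0.5643 0.1068 0.088 ]
```

The collar is centred at y≈0.058, so the pads caught its front corner. I'll open, shift 7 mm forward and regrip.

>>> {"op": "jog_arm", "data": {"deltas": [[[1,0,0,0,0],[1,0,0,0,0],[1,0,0.7,0,0],[-1,0,0,0,0],[-1,0,0,0,0],[-1,0,0,0,0],[-1,0,0,0,0],[-1,0,0,0,0]]]}}

```text
time_s: 16.52
tcp_pos: [0.5717, 0.0955, 0.08]
eef_rot: [180.0, -0.0, -88.2]
contact_force: [0.5, -0.6, -0.6]
gripper_width: 0.0154
gripper_force: 50.0
```

>>> {"op": "jog_arm", "data": {"deltas": [[[-1,0,0,0,0],[-1,0,0,0,0],[-1,0,0,0,0],[-1,0,0,0,0]]]}}

```text
time_s: 17.02
tcp_pos: [0.5717, 0.0956, 0.08]
eef_rot: [180.0, -0.0, -88.2]
contact_force: [0.1, -1.8, 1.4]
gripper_width: 0.0155
gripper_force: 50.0
```

>>> {"op": "jog_arm", "data": {"deltas": [[[-1,-0.01,0.2,0,0],[-1,0,0.2,0,0],[-1,-0.01,0.2,0,0],[-1,0,0,0,0],[-1,0,0,0,0]]]}}

```text
time_s: 17.65
tcp_pos: [0.5716, 0.1019, 0.08]
eef_rot: [-180.0, 0.0, -88.2]
contact_force: [0.3, 0.7, 1.3]
gripper_width: 0.0156
gripper_force: 50.0
```

>>> {"op": "jog_arm", "data": {"deltas": [[[-1,0,0,0.3,0],[-1,0,0,0.5,0],[-1,0,0,0.6,0],[-1,0,0,0.7,0],[-1,0,0,0.7,0],[-1,0,0,0.7,0],[-1,0,0,0.6,0],[-1,0,0,0.4,0]]]}}

```text
time_s: 18.65
tcp_pos: [0.5716, 0.1017, 0.1254]
eef_rot: [-180.0, 0.0, -88.2]
contact_force: [1.0, 0.4, -4.4]
gripper_width: 0.0153
gripper_force: 50.0
```

```bash
python3 - <<'E'
from h import *
s=r.get_state();print(s["time_s"],s["tcp_pos"],s["gripper_width"],s["contact_force"],s["moment"])
o=np.zeros((600,800,3),np.uint8)
o[:500,:400]=cv2.resize(r.capture("wrist")[100:350,220:420],None,fx=2,fy=2)
o[:330,402:798]=cv2.resize(r.capture("scene")[150:250,300:420],None,fx=3.3,fy=3.3)
c=cv2.resize(r.capture("side")[140:245,270:360],None,fx=2.5,fy=2.5)[:265];o[335:335+c.shape[0],402:402+c.shape[1]]=c
cv2.imwrite("pics/c5.png",o)
E
```

```text
18.65 [0.57160046 0.10167034 0.12542436] 0.015267117698288445 [ 0.99111943  0.4247197  -4.42226368] [0.08319818 0.00664322 0.02210329]
```

View pics/c5.png

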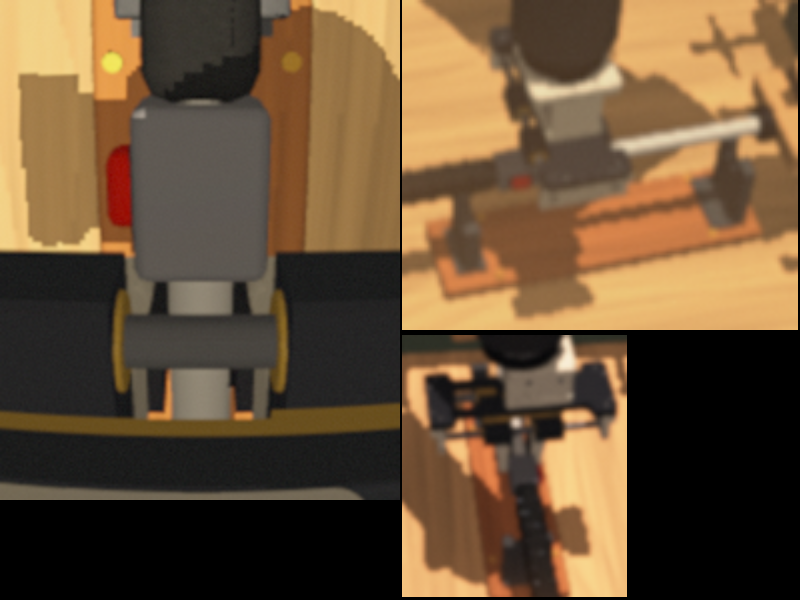

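The brush is clear of the fork: the pole sits above the slot at scene-crop (735,130), the button is out and the tool carries the weight. Now I'll draw it back, then raise it.

>>> {"op": "jog_arm", "data": {"deltas": [[[-1,0.02,-0.6,0,0],[-1,0.03,-1.2,0,0],[-1,0.04,-1.5,0,0],[-1,0.04,-1.6,0,0],[-1,0.04,-1.6,0,0],[-1,0.04,-1.4,0,0],[-1,0.03,-1,0,0],[-1,0.01,-0.5,0,0]]]}}

```text
time_s: 19.8
tcp_pos: [0.5741, 0.007, 0.125]
eef_rot: [180.0, 0.0, -88.2]
contact_force: [0.1, -0.4, -3.8]
gripper_width: 0.0153
gripper_force: 50.0
```

>>> {"op": "jog_arm", "data": {"deltas": [[[-1,0,0,0.4,0],[-1,0,0,0.8,0],[-1,0,0,1,0],[-1,0,0,1,0],[-1,0,0,0.8,0],[-1,0,0,0.5,0],[-1,0,0,0,0],[-1,0,0,0,0]]]}}

```text
time_s: 20.8
tcp_pos: [0.5738, 0.0076, 0.1696]
eef_rot: [180.0, -0.0, -88.2]
contact_force: [0.7, -0.4, -4.8]
gripper_width: 0.0153
gripper_force: 50.0
```

```bash
python3 - <<'E'
from h import *
s=r.get_state();print(s["time_s"],s["tcp_pos"],s["eef_rot"],s["gripper_width"],s["contact_force"],s["moment"])
o=np.zeros((600,800,3),np.uint8)
o[:360,:600]=cv2.resize(r.capture("scene")[130:250,280:480],None,fx=3,fy=3)
c=cv2.resize(r.capture("side")[80:245,250:370],None,fx=1.4,fy=1.4);o[365:365+c.shape[0],402:402+c.shape[1]]=c
w=cv2.resize(r.capture("wrist")[0:340,180:460],None,fx=.68,fy=.68);o[365:365+w.shape[0],:w.shape[1]]=w
cv2.imwrite("pics/c6.png",o)
E
```

```text
20.8 [0.57379552 0.00758475 0.16961062] [ 1.79966029e+02 -2.09102867e-03 -8.81735462e+01] 0.015262019893516492 [ 0.65093952 -0.40570668 -4.82557408] [ 0.07071372 -0.03559074  0.01836366]
```

View pics/c6.png

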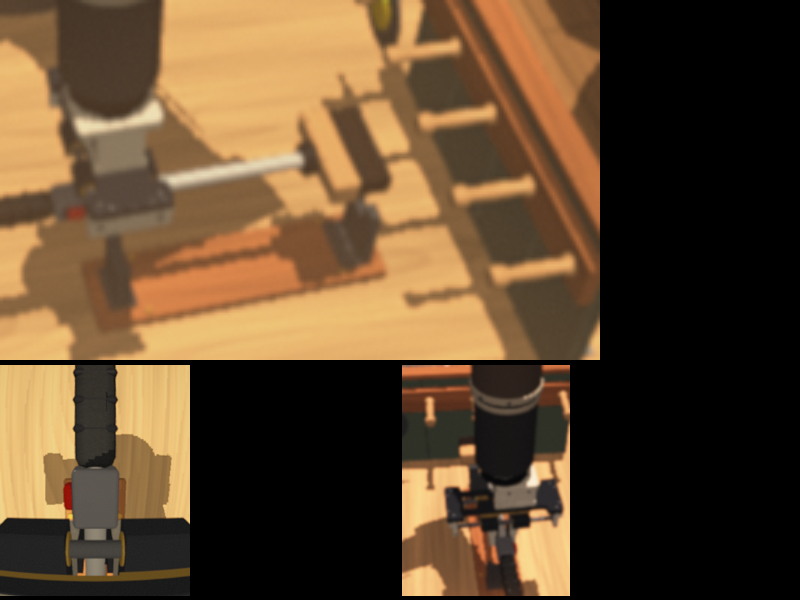

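The head, at scene-crop (345,155), is well clear of the pegs at (455,190). The button is out and the tool is carrying the brush. I'll check that it is level before handing in.

```bash
python3 - <<'E'
from h import *
i=r.camera_info("scene")
for n,u,v,x in(("pole front",303,158,.568),("pole rear",172,180,.572),("button",76,212,.593)):
    c,d=ray(i,280+u/3,130+v/3);print(n,np.round(c+d*(x-c[0])/d[0],4))
E
```

```text
pole front [0.568  0.2101 0.171 ]
pole rear [0.572  0.074  0.1722]
button [ 0.593  -0.0266  0.171 ]
```

```bash
python3 -c "
from plant import r
print(r.close_job())"
```

```text
the job is handed in; nothing more can be done
None
```

The brush is at full length (shoulder to collar measured 237 mm, 235 mm expected), held level in the gripper about 90 mm above where it lay, with its head clear of the pegs; the job was handed in at about 21 s, and no verdict came back.

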